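Turn the pale crispbread over with the spatula

ROBOT

A 6-joint arm with a two-finger parallel gripper is mounted at the origin on a cart in front of the work surface, level with it; the furniture and walls round the work are solid. World frame = base frame: x ahead of the robot, y to its left, z up, the work surface at z = 0. Lengths are in m, angles in rad, forces in N, time in s.
With the tool pointing down it reaches from about 0.35 to 0.775 m from the base axis. Payload 5.5 kg.
Tool frame: the origin (TCP) lies at the very end of the fingers, on their centre line; the grasp point (between the pads) lies env.pinch_z behind it (env.pinch_z is the distance from the TCP to the grasp point, in m); z points along the fingers, y is the line along which they close (so a half turn about z gives the same grasp; the last joint's range is limited). The gripper opens to 85 mm and grips with 20 to 120 N. Pads are 22 mm wide; open, the fingers measure 114 mm over their backs; the gripper's body (76 mm by 85 mm) begins 54 mm behind the grasp point. The pads swing forward as they close: fully open they stand 13 mm farther back than shut.
Start: joints at [-1.259, 0.313, 0.046, 1.304, 0, 1.431], TCP at [0.251, -0.517, 0.204] pointing down, gripper open.
Joint ranges: [-2.76, 2.76], [-0.86, 1.69], [-1.03, 1.26], [-2.2, 2.34], [-1.47, 1.5], [-3.14, 3.14]. Speed limits (rad/s): [2.57, 2.57, 3.14, 3.14, 3.14, 3.14].

INTERFACE

Orientations are given as a unit quaternion [w, x, y, z].
In Python, from workcell import env, eyes gives the robot as it stands.
- The arm moves only by the shell command python3 -m jog 'ROWS' [FORCE]. ROWS is JSON, one flat list of numbers, 7 for each row, row after row: the shift along the world's x, y, z as a fraction of full scale, then the turn, a rotation vector about the world's x, y, z as a fraction of full scale, then the opening, from -1 (shut) to 1 (fully open), so that 0 is half open. A call has 1 to 12 rows; each row is the pose to reach, as a shift and turn from the pose commanded when the call began, turning the shorter way round; what a row does not reach only later rows make up. Full scale, the value 1, is 20 cm for a shift and pi rad for a turn. A row lasts 1/12 s, in which the tool goes at most 41.7 mm and 7.16 degrees, less where a joint would pass 70% of its speed; a pose out of reach is approached as far as the arm can. A call with a number of a shift or a turn outside -1 to 1 is refused whole. A call with a gripper value outside its range is refused whole. The fingers move at their own pace and stop on an object; FORCE is the grip in N (left out, the last holds). Time passes only in rows, so rows that repeat a pose let the fingers close. It gives the time, the measured TCP pose, the force, the opening and the grip force at its end, in the units of the state.
- env.get_state(): the state, without advancing time (a new reading comes with each control period).
- eyes.read_camera(name): name is "side" or "top"; returns (picture, depth): 480x640x3 uint8, red, green, blue; 480x640 float32, m along the optical axis (not along the pixel's ray), 0 where there is no reading.
- eyes.calibration(name): a dict with "fx", "fy", "cx", "cy" (pixels), "R" (3x3) and "t" (3): a world point X has camera coordinates R X + t. Camera axes: x right, y down, z forward; pixel columns grow to the right and rows downward; lengths in m; the calibration is good to about 2 mm. A picture is of the moment at which its call begins. calibration takes no time and is no camera call.
- env.hand_in(): hands the job in; it is judged then, once.
The state is a dict: "clock": time; "joint_pos": joint angles; "qvel": joint speeds; "tau": joint torques, N m; "tcp_pos": TCP position; "orientation": TCP orientation; "wrist_force": force on the tool from outside, world axes, zero at the start; "ft_torque": the same for the moment, N m; "finger_gap": finger opening in m; "grip_force": force on a finger pad.
Only numpy, scipy, OpenCV 4.12 (cv2) and the standard library are available. Lean on these libraries where they do the work, as an engineer would, in place of code of your own. Each camera call takes 0.05 s, during which the arm holds its last target. There are 200 camera calls.

TASK

Two square crispbreads lie on the baking stone; one still shows its pale side. Pick up the red-handled spatula, slide its blade under the part of the pale crispbread that sticks out beyond the stone's end, and turn the bread over with the spatula so that it lies flat and wholly on the stone, nowhere overhanging, with its toasted side up. Leave the other crispbread where it is, do not touch the breads with the gripper or ram the spatula against the stone, and finally stand the spatula back on the bare worktop, off the stone, and let go.

Things in the scene. Friction and masses are not known exactly. Their poses are not given: they have to be found in the camera images.
- spatula: Self-standing turner, 160 g, at the stone's right, blade to the left (+y). Origin at worktop level under mid-grip; x to the blade, z up. Red handle 20 mm wide (y), z 35 to 59 mm, x -80 to 55 mm: grip across y at x = 0, z = 47 mm. Thin neck down to the steel blade: x 95 to 205 mm, y -25 to 25 mm, z 0 to 3 mm. Rear foot, 44 mm wide, at x = -78 mm, z = 0.
- crispbread_pale: Bread to turn: rigid square 90 x 90 x 10 mm, about 60 g, cream side up, dark toasted side below. Origin: centre of the side below at the start; z out of the pale side. It lies at the stone's left or right end (varies), sides about parallel to the stone's, and overhangs that end by some 24 to 32 mm, leaving a 24 mm gap to the worktop.
- crispbread_toasted: The other crispbread, same size, dark brown side up, lying the same way at the opposite end of the stone. Origin at the centre of its underside, z up. To be left alone.
- stone: Fixed terracotta baking stone, flat slab 180 mm (x) by 270 mm (y) by 24 mm high. Origin at the centre of its underside, on the worktop; z up; ends at y = -135 and +135 mm. A bread tipped about its inner edge lands on the free middle.
Mind the look-alikes: they are no part of the job. Leave any blue or turquoise look-alike of the crispbread_pale alone.

How it is judged:
By the outcome, as a careful person would: the job done as asked, in the order asked, and still so for the second after the job is handed in, with the robot touching nothing.
It also fails if it takes over 58 s, if anything falls off the work surface, if the arm or the gripper's body presses on something with over 40 N, if the wrist force passes 120 N, or if a joint passes its speed limit or range.

## Working session

There is one attempt and no reset: what is moved stays moved. The work goes in short steps, Python scripts to look and compute and a shell command to move; the robot and the scene stay as the last step left them, time stands still between calls to the robot, and variables do not carry over. Pictures are saved under pics/ and viewed, at most 10 in all, crops included, and the job is handed in when it is done.

```bash
ls; mkdir -p pics; python3 - <<'E'
from workcell import env, eyes
import cv2, numpy as np
print(env.get_state(), env.pinch_z)
for n in ("top","side"):
    p,d=eyes.read_camera(n); cv2.imwrite(f"pics/{n}0.png",p[:,:,::-1]); np.save(f"{n}0.npy",d); print(n,eyes.calibration(n))
E
```

```text
pics
{'clock': 0.0, 'joint_pos': array([-1.25860951e+00,  3.14000506e-01,  4.49680822e-02,  1.30362724e+00,
        1.28914420e-05,  1.43117974e+00]), 'qvel': array([ 0.0012673 , -0.00026634,  0.00241876,  0.00158006, -0.00203633,
       -0.00218526]), 'tau': array([ 5.07447703e-05, -4.80624747e+01,  2.98534709e+01,  1.93380163e-02,
        3.34098360e-06,  4.27786233e-06]), 'tcp_pos': array([ 0.25084597, -0.51675673,  0.20340443]), 'orientation': array([-9.28756775e-04,  9.74592114e-01,  2.23985139e-01, -7.38675718e-05]), 'wrist_force': array([-0.18300612,  0.26810863,  0.38216064]), 'ft_torque': array([-0.02490585,  0.00558679,  0.02208652]), 'grip_force': 0.0, 'finger_gap': 0.08516150833574658} 0.0187
top {'fx': 496.851438620085, 'fy': 496.851438620085, 'cx': 326.6863816612499, 'cy': 226.87006946072964, 'R': array([[ 0.00685947, -0.99996565, -0.00465166],
       [-0.99694577, -0.00647672, -0.07782797],
       [ 0.07779517,  0.00517131, -0.99695595]]), 't': array([0.01884365, 0.6021466 , 1.11982064])}
side {'fx': 565.3129104142906, 'fy': 565.3129104142906, 'cx': 319.337129369142, 'cy': 236.5548990221179, 'R': array([[ 9.99264293e-01, -3.83478286e-02, -5.63655077e-04],
       [-1.93850487e-02, -4.92343462e-01, -8.70185116e-01],
       [ 3.30921978e-02,  8.69555840e-01, -4.92724616e-01]]), 't': array([-0.58895147,  0.07563729,  1.37572031])}
```

View pics/top0.png

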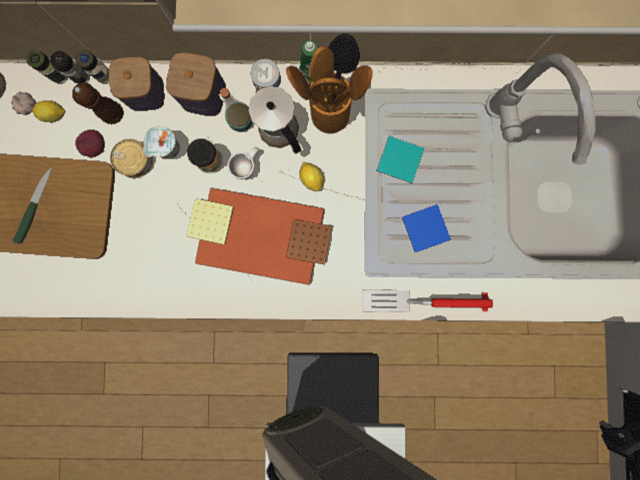

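View pics/side0.png

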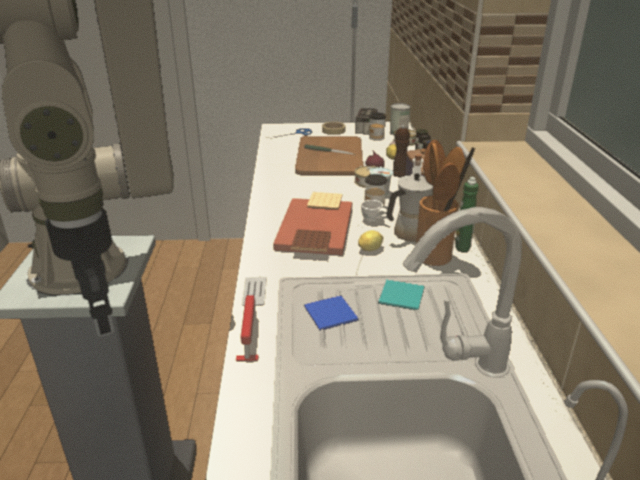

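The top view shows the orange stone at about (262,235). The pale bread at (210,221) overhangs the left (+y) end, and the toasted bread is at (310,241). The red-handled spatula has its handle at (432–492,301) and its blade at (362–410,301), pointing +y.
- **Look-alikes for the pale bread:** turquoise square (400,160) and blue square (427,228) in the drainer, plus the toasted bread (310,241). I choose the cream one at (210,221).
- **Look-alike for the spatula:** the green-handled knife (32,205). I choose the red handle at (460,301).

```bash
cat > lib.py <<'E'
import numpy as np, cv2
from workcell import env, eyes
def cloud(n,d):
    c=eyes.calibration(n); v,u=np.mgrid[:480,:640]
    P=np.stack([(u-c['cx'])/c['fx']*d,(v-c['cy'])/c['fy']*d,d],-1)
    return (P-c['t'])@c['R']      # R^T (P - t)
def rect(pts):
    (c,s,a)=cv2.minAreaRect((pts[:,:2]*1000).astype(np.float32))
    return np.round(c,1),np.round(s,1),round(a,1)
def biggest(m):
    n,l,s,_=cv2.connectedComponentsWithStats(m.astype(np.uint8)); return l==1+np.argmax(s[1:,4])
def masks(p):
    h=cv2.cvtColor(p,cv2.COLOR_RGB2HSV).astype(int); H,S,V=h[...,0],h[...,1],h[...,2]
    r={}
    r['pale']=(H>20)&(H<35)&(S>40)&(V>190)
    r['stone']=(H<12)&(S>130)&(V>120)
    r['red']=((H<5)|(H>174))&(S>200)&(V>90)
    r['dark']=(H<14)&(S>100)&(V<150)&(V>50)
    return r
E
python3 - <<'E'
from lib import *
p=cv2.imread('pics/top0.png')[:,:,::-1].copy(); d=np.load('top0.npy'); W=cloud('top',d); M=masks(p)
def win(m,u0,u1,v0,v1):
    w=np.zeros_like(m); w[v0:v1,u0:u1]=m[v0:v1,u0:u1]; return biggest(w)
for k,w in dict(pale=(180,240,190,250),stone=(180,340,180,290),dark=(280,340,210,270),red=(400,500,285,320)).items():
    m=win(M[k],*w); P=W[m&(d>0)]; v,u=np.nonzero(m); print(k,m.sum(),(u.min(),u.max(),v.min(),v.max()),rect(P),'z',np.round(np.percentile(P[:,2],[5,50,95]),4))
# blade: above-surface not visible; dark/gray vs white counter
h=cv2.cvtColor(p,cv2.COLOR_RGB2HSV); 
for (u,v) in [(364,300),(385,300),(408,300),(420,301),(150,240),(140,300),(262,235)]: print((u,v),p[v,u],np.round(W[v,u],4))
big=cv2.resize(np.hstack([p[180:320,180:340],p[180:320,355:500]]),None,fx=2.6,fy=2.6,interpolation=cv2.INTER_CUBIC); cv2.imwrite('pics/crop0.png',big[:,:,::-1])
E
```

```text
pale 1446 (np.int64(186), np.int64(231), np.int64(199), np.int64(243)) (array([613.8, 291.8]), array([89.2, 89.4]), 79.8) z [0.0311 0.0349 0.038 ]
stone 7102 (np.int64(196), np.int64(329), np.int64(189), np.int64(283)) (array([579.3, 165.5]), array([291.3, 176.8]), 79.8) z [0.0213 0.0249 0.0317]
dark 1514 (np.int64(286), np.int64(331), np.int64(210), np.int64(269)) (array([576.7,  63.2]), array([ 91. , 138.3]), 80.1) z [0.0301 0.0346 0.0382]
red 352 (np.int64(432), np.int64(491), np.int64(299), np.int64(310)) (array([ 434.6, -279.1]), array([137.6,  26.9]), 83.6) z [0.0557 0.0593 0.0629]
(364, 300) [218 214 205] [ 0.4344 -0.0646  0.0033]
(385, 300) [123 119 116] [ 0.4349 -0.1128  0.0062]
(408, 300) [129 123 119] [ 0.4359 -0.1643  0.0159]
(420, 301) [123 118 114] [ 0.4354 -0.1878  0.0376]
(150, 240) [215 216 197] [0.5701 0.4365 0.0031]
(140, 300) [217 214 196] [0.4305 0.4556 0.0012]
(262, 235) [182 100  66] [0.5824 0.1718 0.0209]
```

View pics/crop0.png

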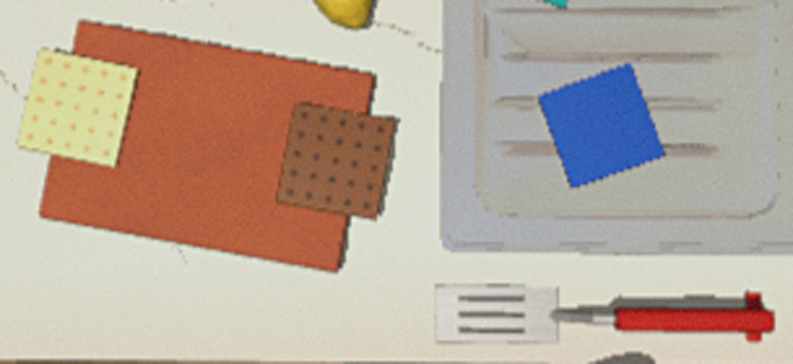

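The crop confirms the cream bread overhanging the left end, the blue decoy in the sink, and the spatula with its slotted blade pointing left and its red handle and foot on the right.

```bash
python3 - <<'E'
from lib import *
p=cv2.imread('pics/top0.png')[:,:,::-1].copy(); d=np.load('top0.npy'); W=cloud('top',d); M=masks(p)
a=np.radians(-10.2); xs=np.array([np.cos(a),np.sin(a)]); ys=np.array([-np.sin(a),np.cos(a)])
def rng(m,ax): q=W[m][:,:2]@ax; return np.round(1000*np.percentile(q,[0.5,2,98,99.5]),1)
z=np.zeros((480,640),bool); 
w=z.copy(); w[190:252,180:240]=1; pm=biggest(M['pale']&w)
print('pale xs',rng(pm,xs),'ys',rng(pm,ys))
w=z.copy(); w[252:285,180:300]=1; s=M['stone']&w&(W[...,2]>.015); print('stone low part ys max',rng(s,ys),'xs',rng(s,xs))
w=z.copy(); w[185:215,215:330]=1; s=M['stone']&w&(W[...,2]>.015); print('stone top xs',rng(s,xs), 'ys',rng(s,ys))
w=z.copy(); w[215:268,285:335]=1; s=biggest(M['dark']&w&(W[...,2]>.028)); print('toast xs',rng(s,xs),'ys',rng(s,ys))
w=z.copy(); w[285:320,400:484]=1; r=biggest(M['red']&w&(W[...,2]>.045)); P=W[r]
print('handle',np.polyfit(P[:,1],P[:,0],1),P.min(0),P.max(0),P.mean(0))
w=z.copy(); w[285:315,358:404]=1; b=w&(W[...,2]<.02)&((p.max(-1).astype(int)<208)); b=biggest(b); P=W[b]; print('blade',rect(P),b.sum())
E
```

```text
pale xs [507.9 509.7 593.9 595.4] ys [351.5 353.2 438.3 439.8]
stone low part ys max [170.3 175.3 402.5 408.1] xs [452.7 453.4 508.3 513. ]
stone top xs [578.9 583.7 628.2 628.8] ys [146.4 154.2 392.2 396.3]
toast xs [502.  504.5 590.6 592.1] ys [107.5 120.2 206.6 208.1]
handle [0.07076175 0.45403024] [ 0.4246849  -0.32340647  0.05410297] [0.51306161 0.01695199 1.16336335] [ 0.43503149 -0.2684891   0.06316957]
blade (array([ 433.3, -107.7]), array([53.4, 96. ]), 0.4) 584
```

```bash
python3 -m jog '[0.92,1,0,0,0,0.477,1, 0.92,1,0,0,0,0.477,1, 0.92,1,0,0,0,0.477,1, 0.92,1,0,0,0,0.477,1, 0.92,1,0,0,0,0.477,1, 0.92,1,0,0,0,0.477,1, 0.92,1,0,0,0,0.477,1, 0.92,1,0,0,0,0.477,1, 0.92,1,0,0,0,0.477,1, 0.92,1,0,0,0,0.477,1, 0.92,1,0,0,0,0.477,1, 0.92,1,0,0,0,0.477,1]'; python3 -c "
from lib import *; s=env.get_state(); print(s['joint_pos'])"
```

```text
clock: 1.1
tcp_pos: [0.4349, -0.3169, 0.2038]
orientation: [-0.001, 0.558, 0.83, 0.0]
wrist_force: [-0.1, 0.8, -0.7]
finger_gap: 0.0851
grip_force: 0.0
[-7.78892928e-01  2.42532496e-01 -5.03861875e-02  1.27893825e+00
  3.20719195e-05  4.05688409e-01]
```

```bash
python3 -m jog '[0,0.255,-0.2,0,0,0.47,1, 0,0.255,-0.2,0,0,0.47,1, 0,0.255,-0.2,0,0,0.47,1, 0,0.255,-0.2,0,0,0.47,1, 0,0.255,-0.2,0,0,0.47,1, 0,0.255,-0.2,0,0,0.47,1, 0,0.255,-0.2,0,0,0.47,1, 0,0.255,-0.2,0,0,0.47,1, 0,0.255,-0.2,0,0,0.47,1, 0,0.255,-0.2,0,0,0.47,1, 0,0.255,-0.2,0,0,0.47,1, 0,0.255,-0.2,0,0,0.47,1]' >/dev/null; python3 -m jog '[0,0,0,0,0,0.407,1, 0,0,0,0,0,0.407,1, 0,0,0,0,0,0.407,1, 0,0,0,0,0,0.407,1, 0,0,0,0,0,0.407,1, 0,0,0,0,0,0.407,1, 0,0,0,0,0,0.407,1, 0,0,0,0,0,0.407,1, 0,0,0,0,0,0.407,1, 0,0,0,0,0,0.407,1, 0,0,0,0,0,0.407,1, 0,0,0,0,0,0.407,1]';  python3 -c "
from lib import *; s=env.get_state(); print(s['joint_pos'])"
```

```text
clock: 3.1
tcp_pos: [0.4348, -0.2661, 0.1639]
orientation: [-0.0, -0.705, 0.709, 0.001]
wrist_force: [0.4, -0.1, 0.0]
finger_gap: 0.0855
grip_force: 0.0
[-7.06833208e-01  2.04625343e-01 -1.97923797e-01  1.16930700e+00
 -4.64032743e-05 -2.27135973e+00]
```

```bash
python3 -m jog '[0,0,-0.3,0,0,0,1, 0,0,-0.5,0,0,0,1, 0,0,-0.68,0,0,0,1, 0,0,-0.68,0,0,0,1, 0,0,-0.68,0,0,0,1]' >/dev/null; python3 -m jog '[0,0,0,0,0,0,-1, 0,0,0,0,0,0,-1, 0,0,0,0,0,0,-1, 0,0,0,0,0,0,-1, 0,0,0,0,0,0,-1, 0,0,0,0,0,0,-1, 0,0,0,0,0,0,-1, 0,0,0,0,0,0,-1]' 80
```

```text
clock: 4.18
tcp_pos: [0.4354, -0.267, 0.0297]
orientation: [-0.0, -0.705, 0.71, -0.001]
wrist_force: [-2.2, 0.5, 7.2]
finger_gap: 0.0159
grip_force: 78.2
```

```bash
python3 -m jog '[0,0,0.1,0,0,0,-1, 0,0,0.3,0,0,0,-1, 0,0,0.5,0,0,0,-1, 0,0,0.6,0,0,0,-1, 0,0,0.6,0,0,0,-1, 0,0,0.6,0,0,0,-1]'; python3 - <<'E'
from lib import *
p,d=eyes.read_camera('side'); q,e=eyes.read_camera('top'); np.save('s1.npy',d); np.save('t1.npy',e)
cv2.imwrite('pics/t1.png',q[:,:,::-1])
cv2.imwrite('pics/c1.png',cv2.resize(np.hstack([p[200:380,180:340],q[180:360,340:520]]),None,fx=2.3,fy=2.3)[:,:,::-1])
E
```

```text
clock: 4.68
tcp_pos: [0.4359, -0.2671, 0.1497]
orientation: [0.0, -0.705, 0.71, -0.002]
wrist_force: [-0.2, -0.5, -1.1]
finger_gap: 0.0154
grip_force: 78.4
```

View pics/c1.png

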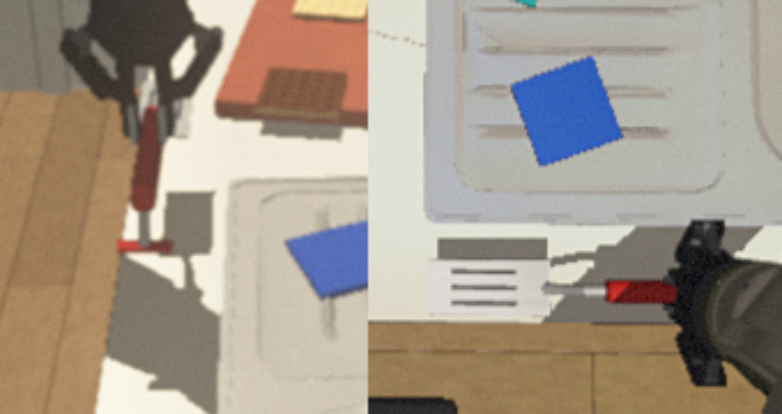

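The spatula is held and lifted: the blade shows at about (385,300) in the top image, with its shadow beside it. I'll check the blade's tilt and heading from depth.

```bash
cat >> lib.py <<'E'
def blade(q,e,u0,u1,v0,v1,zlo,zhi):
    W=cloud('top',e); w=np.zeros((480,640),bool); w[v0:v1,u0:u1]=1
    b=biggest(w&(e>0)&(W[...,2]>zlo)&(W[...,2]<zhi)); P=W[b]
    A=np.c_[P[:,:2]-P[:,:2].mean(0),np.ones(len(P))]
    k=np.linalg.lstsq(A,P[:,2],rcond=None)[0]
    return len(P),rect(P),'plane dz/dx,dz/dy,z',np.round(k,4),cv2.boxPoints(cv2.minAreaRect((P[:,:2]*1000).astype(np.float32))).round(1).tolist()
E
python3 - <<'E'
from lib import *
q=cv2.imread('pics/t1.png'); e=np.load('t1.npy')
print(*blade(q,e,350,416,285,330,.06,.18))
E
```

```text
1210 (array([ 434.3, -111.9]), array([ 49.9, 102.9]), 0.3) plane dz/dx,dz/dy,z [-0.0331 -0.021   0.1197] [[409.1000061035156, -60.599998474121094], [409.6000061035156, -163.5], [459.6000061035156, -163.1999969482422], [459.0, -60.29999923706055]]
```

```bash
for i in 1 2 3 4; do python3 -m jog '[-0.024,0.206,0,0,0,-0.035,-1, -0.048,0.411,0,0,0,-0.07,-1, -0.071,0.617,0,0,0,-0.105,-1, -0.095,0.8225,0,0,0,-0.1396,-1, -0.095,0.8225,0,0,0,-0.1396,-1, -0.095,0.8225,0,0,0,-0.1396,-1]' | tail -6; done; python3 - <<'E'
from lib import *
print(env.get_state()['joint_pos'])
q,e=eyes.read_camera('top'); np.save('t2.npy',e)
cv2.imwrite('pics/t2.png',q[:,:,::-1])
E
```

```text
clock: 5.28
tcp_pos: [0.4141, -0.0991, 0.1466]
orientation: [-0.001, -0.535, 0.845, 0.002]
wrist_force: [-0.0, -1.2, -1.2]
finger_gap: 0.0157
grip_force: 78.5
clock: 5.78
tcp_pos: [0.3957, 0.0651, 0.1471]
orientation: [-0.001, -0.338, 0.941, 0.001]
wrist_force: [-0.6, -1.0, -2.3]
finger_gap: 0.0156
grip_force: 78.6
clock: 6.28
tcp_pos: [0.3781, 0.2301, 0.1473]
orientation: [-0.0, -0.125, 0.992, 0.001]
wrist_force: [0.1, 0.3, -1.9]
finger_gap: 0.016
grip_force: 78.7
clock: 6.78
tcp_pos: [0.3596, 0.3932, 0.1468]
orientation: [-0.0, 0.093, 0.996, -0.0]
wrist_force: [1.0, -0.3, -2.1]
finger_gap: 0.0159
grip_force: 78.9
[ 6.79149020e-01  2.57208826e-01 -1.72768273e-01  1.14186132e+00
  2.26384851e-04  8.65449556e-01]
```

View pics/t2.png

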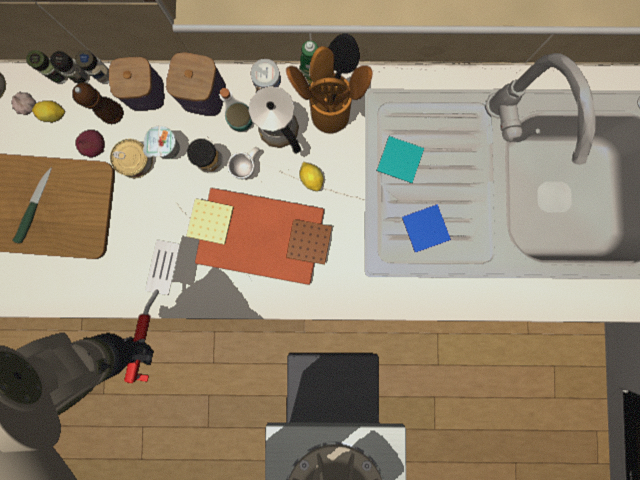

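The blade is at about (163,267), pointing at the overhang side and clear of the stone and jars. Next I'll measure it in the stone's axes.

```bash
cat >> lib.py <<'E'
a=np.radians(-10.2); XS=np.array([np.cos(a),np.sin(a)]); YS=np.array([-np.sin(a),np.cos(a)])
E
python3 - <<'E'
from lib import *
q=cv2.imread('pics/t2.png'); e=np.load('t2.npy')
r=blade(q,e,140,185,235,300,.08,.16); print(*r)
for b in r[-1]: print(np.round([b@XS,b@YS],1))
s=env.get_state(); t=s['tcp_pos'][:2]*1e3; print('tcp',t@XS,t@YS)
E
```

```text
1304 (array([502.7, 369.7]), array([ 52. , 122.3]), 80.0) plane dz/dx,dz/dy,z [-0.054   0.0329  0.1187] [[438.0, 354.70001220703125], [558.4000244140625, 333.3999938964844], [567.4000244140625, 384.6000061035156], [447.0, 405.8999938964844]]
[368.3 426.7]
[490.5 427. ]
[490.3 479. ]
[368.1 478.6]
tcp 284.44401681989325 448.8131287417672
```

```bash
python3 -m jog '[0,0,-0.2,0,0,0,-1, 0,0,-0.35,0,0,0,-1, 0,0,-0.45,0,0,0,-1, 0,0,-0.53,0,0,0,-1, 0,0,-0.53,0,0,0,-1, 0,0,-0.53,0,0,0,-1]'; python3 -m jog '[0.06,-0.011,0,0,0,0,-1, 0.12,-0.022,0,0,0,0,-1, 0.18,-0.032,0,0,0,0,-1, 0.24,-0.043,0,0,0,0,-1, 0.3,-0.054,0,0,0,0,-1, 0.36,-0.065,0,0,0,0,-1, 0.42,-0.075,0,0,0,0,-1, 0.48,-0.086,0,0,0,0,-1, 0.54,-0.097,0,0,0,0,-1, 0.59,-0.106,0,0,0,0,-1, 0.59,-0.106,0,0,0,0,-1, 0.59,-0.106,0,0,0,0,-1]';  python3 - <<'E'
from lib import *
s=env.get_state(); t=s['tcp_pos'][:2]*1e3; print('tcp',t@XS,t@YS)
q,e=eyes.read_camera('top');p,d=eyes.read_camera('side')
cv2.imwrite('pics/c3.png',cv2.resize(np.hstack([q[170:300,130:290],p[170:300,240:400]]),None,fx=2.5,fy=2.5,interpolation=cv2.INTER_CUBIC)[:,:,::-1])
E
```

```text
clock: 7.33
tcp_pos: [0.3589, 0.3891, 0.0414]
orientation: [-0.001, 0.096, 0.995, -0.001]
wrist_force: [-0.3, -0.1, -1.1]
finger_gap: 0.0159
grip_force: 78.9
clock: 8.33
tcp_pos: [0.4774, 0.3703, 0.0421]
orientation: [-0.0, 0.095, 0.995, -0.0]
wrist_force: [0.3, -0.3, -2.2]
finger_gap: 0.0156
grip_force: 78.9
tcp 404.2927675503062 448.94766648722907
```

View pics/c3.png

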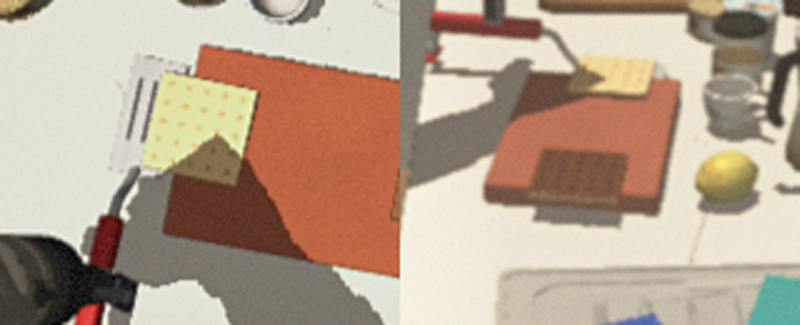

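The blade lies under the overhang, showing at its left (crop (145,110)), with the neck clear of the bread. I'll start the lifting arc to about 30°.

```bash
python3 -m jog '[0,0,0.025,0,0,0,-1, 0,0,0.0525,0,0,0,-1, 0,-0.001,0.077,0,0,0,-1, -0.001,-0.003,0.1015,0,0,0,-1, -0.001,-0.007,0.126,0,0,0,-1, -0.002,-0.013,0.1495,0,0,0,-1, -0.0035,-0.02,0.173,0,0,0,-1, -0.005,-0.028,0.196,0,0,0,-1, -0.007,-0.038,0.218,0,0,0,-1, -0.009,-0.049,0.24,0,0,0,-1, -0.009,-0.049,0.24,0,0,0,-1]';  cat >> lib.py <<'E'
def bread():
    q,e=eyes.read_camera('top'); W=cloud('top',e); w=np.zeros((480,640),bool); w[180:270,170:290]=1
    h=cv2.cvtColor(q,cv2.COLOR_RGB2HSV).astype(int)
    b=biggest(w&(h[...,0]>16)&(h[...,0]<38)&(h[...,1]>40)&(h[...,2]>80)); P=W[b]; Y=P[:,:2]@YS; X=P[:,:2]@XS
    k=np.polyfit(Y,P[:,2],1)
    print(b.sum(),'xs',np.percentile(X,[2,98]).round(4),'ys',np.percentile(Y,[1,99]).round(4),'z',np.percentile(P[:,2],[2,98]).round(4),'angle',np.degrees(np.arctan(k[0])).round(1))
    p,d=eyes.read_camera('side')
    return np.hstack([q[170:300,130:290],p[170:300,240:400]])
def save(im,f): cv2.imwrite(f,cv2.resize(im,None,fx=2.5,fy=2.5,interpolation=cv2.INTER_CUBIC)[:,:,::-1])
E
python3 - <<'E'
from lib import *
save(bread(),'pics/c4.png')
E
```

```text
clock: 9.35
tcp_pos: [0.4756, 0.3604, 0.0914]
orientation: [0.001, 0.095, 0.995, 0.0]
wrist_force: [-0.1, -0.3, -2.4]
finger_gap: 0.016
grip_force: 78.8
1548 xs [0.5098 0.5954] ys [0.3464 0.4246] z [0.0342 0.0779] angle -60.7
```

```bash
python3 -m jog '[-0.0025,-0.013,0.021,0,0,0,-1, -0.005,-0.027,0.041,0,0,0,-1, -0.008,-0.043,0.06,0,0,0,-1, -0.0106,-0.059,0.0775,0,0,0,-1, -0.0137,-0.077,0.095,0,0,0,-1, -0.017,-0.095,0.11,0,0,0,-1, -0.0205,-0.115,0.1245,0,0,0,-1, -0.024,-0.135,0.1375,0,0,0,-1, -0.028,-0.156,0.149,0,0,0,-1, -0.032,-0.178,0.159,0,0,0,-1, -0.037,-0.206,0.169,0,0,0,-1, -0.037,-0.206,0.169,0,0,0,-1]'; python3 - <<'E'
from lib import *
save(bread(),'pics/c5.png')
E
```

```text
clock: 10.45
tcp_pos: [0.4678, 0.3184, 0.1246]
orientation: [0.0, 0.095, 0.995, -0.0]
wrist_force: [-0.5, 0.2, -2.2]
finger_gap: 0.0159
grip_force: 78.9
835 xs [0.5087 0.593 ] ys [0.3403 0.3713] z [0.0328 0.1144] angle -62.6
```

View pics/c5.png

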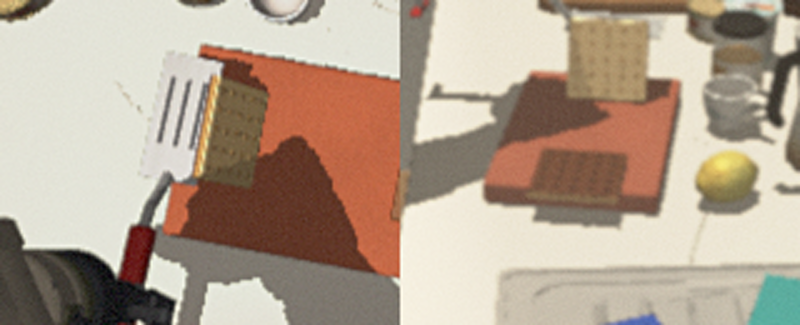

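The bread stands at about 70° against the blade's edge (crop (230,130)), and its inner edge has not slipped. Now I'll push it past vertical.

```bash
python3 -m jog '[-0.0035,-0.02,0.005,0,0,0,-1, -0.007,-0.039,0.009,0,0,0,-1, -0.01,-0.059,0.013,0,0,0,-1, -0.014,-0.079,0.015,0,0,0,-1, -0.017,-0.096,0.017,0,0,0,-1, -0.0204,-0.113,0.018,0,0,0,-1, -0.023,-0.128,0.018,0,0,0,-1, -0.0257,-0.143,0.018,0,0,0,-1, -0.031,-0.172,0.018,0,0,0,-1, -0.036,-0.202,0.018,0,0,0,-1, -0.041,-0.226,0.018,0,0,0,-1, -0.044,-0.246,0.018,0,0,0,-1]'; python3 -m jog '[0,0.1,0.05,0,0,0,-1, 0.05,0.4,0.1,0,0,0,-1, 0.08,0.7,0.1,0,0,0,-1, 0.08,0.7,0.1,0,0,0,-1, 0.08,0.7,0.1,0,0,0,-1]'; python3 - <<'E'
from lib import *
q,e=eyes.read_camera('top'); np.save('t6.npy',e); p,_=eyes.read_camera('side')
cv2.imwrite('pics/t6.png',q[:,:,::-1])
save(np.hstack([q[170:300,180:340],p[170:300,240:400]]),'pics/c6.png')
E
```

```text
clock: 11.55
tcp_pos: [0.4588, 0.2695, 0.1277]
orientation: [-0.0, 0.095, 0.995, -0.0]
wrist_force: [0.2, 0.4, -2.0]
finger_gap: 0.0158
grip_force: 78.9
clock: 11.97
tcp_pos: [0.476, 0.4164, 0.1474]
orientation: [0.001, 0.093, 0.996, 0.002]
wrist_force: [1.0, 0.7, -1.3]
finger_gap: 0.0158
grip_force: 79.0
```

View pics/c6.png

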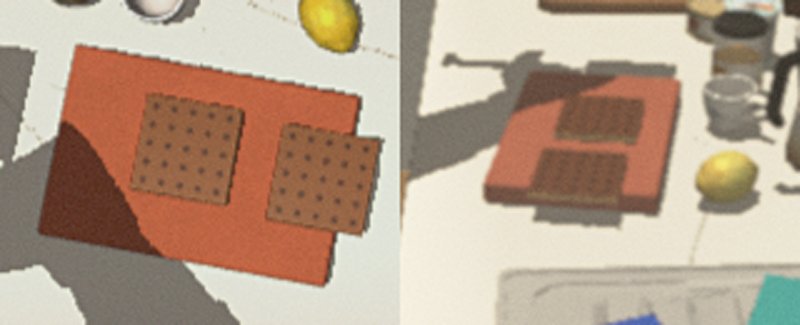

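Both breads show their toasted side, and the turned one lies flat in the stone's middle (crop (187,150)), clear of the other at (322,180). Next I'll swing the spatula to lie along y over bare worktop in front of the board, checking that area at the same time.

```bash
python3 -m jog '[-0.03,-0.07,0,0,0,0.04,-1, -0.06,-0.14,0,0,0,0.08,-1, -0.09,-0.21,0,0,0,0.12,-1, -0.13,-0.28,0,0,0,0.16,-1, -0.13,-0.28,0,0,0,0.2,-1, -0.13,-0.28,0,0,0,0.24,-1, -0.13,-0.28,0,0,0,0.28,-1, -0.13,-0.28,0,0,0,0.28,-1]' >/dev/null; python3 -m jog '[0,0,0,0,0,0.04,-1, 0,0,0,0,0,0.08,-1, 0,0,0,0,0,0.12,-1, 0,0,0,0,0,0.16,-1, 0,0,0,0,0,0.2,-1, 0,0,0,0,0,0.24,-1, 0,0,0,0,0,0.278,-1, 0,0,0,0,0,0.278,-1, 0,0,0,0,0,0.278,-1]'; python3 - <<'E'
from lib import *
q,e=eyes.read_camera('top'); W=cloud('top',e)
print(env.get_state()['joint_pos'].round(2))
e0=np.load('top0.npy'); W0=cloud('top',e0); z=W0[...,2]
m=(W0[...,0]>.40)&(W0[...,0]<.49)&(W0[...,1]>.26)&(W0[...,1]<.58); print('height in target area max',np.percentile(z[m],[1,50,99,100]))
for y in (.27,.4,.55):
    r=(abs(W0[...,1]-y)<.01)&(abs(z)<.02); print('front edge x',W0[r][:,0].min(), end=' ')
cv2.imwrite('pics/t7.png',q[:,:,::-1]); np.save('t7.npy',e)
print(*blade(q,e,20,140,250,320,.08,.16))
E
```

```text
clock: 13.48
tcp_pos: [0.449, 0.3534, 0.1477]
orientation: [-0.0, -0.702, 0.712, -0.0]
wrist_force: [0.5, -0.2, -1.6]
finger_gap: 0.0163
grip_force: 79.1
[ 0.53  0.33 -0.07  1.17 -0.   -1.03]
height in target area max [-0.00426863  0.00090074  0.00592273  0.00884942]
front edge x 0.3897465764396532 front edge x 0.3914773600461521 front edge x 0.39012245228131187 Traceback (most recent call last):
  File "<stdin>", line 9, in <module>
  File "lib.py", line 22, in blade
    b=biggest(w&(e>0)&(W[...,2]>zlo)&(W[...,2]<zhi)); P=W[b]
  File "lib.py", line 11, in biggest
    n,l,s,_=cv2.connectedComponentsWithStats(m.astype(np.uint8)); return l==1+np.argmax(s[1:,4])
                                                                              ~~~~~~~~~^^^^^^^^^
    return _wrapfunc(a, 'argmax', axis=axis, out=out, **kwds)
    return bound(*args, **kwds)
ValueError: attempt to get argmax of an empty sequence
```

View pics/t7.png

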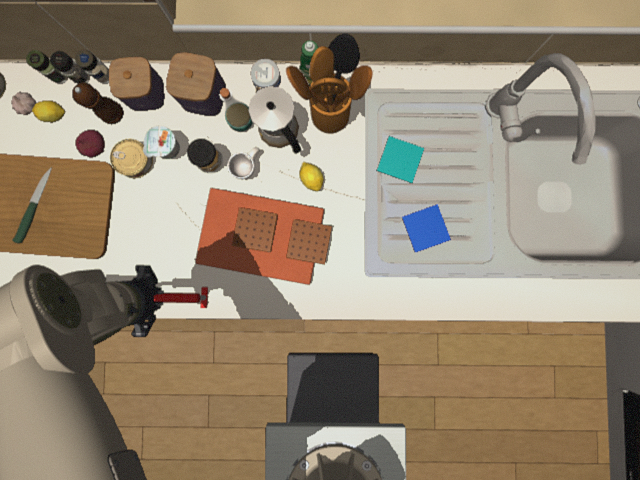

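The handle and foot show at (155–207,297) over bare worktop, clear of the stone corner at (196,264); the blade is hidden beneath the arm. The area is empty, so I'll lower the spatula.

```bash
python3 -m jog '[0,0,-0.15,0,0,0,-1, 0,0,-0.3,0,0,0,-1, 0,0,-0.42,0,0,0,-1, 0,0,-0.5,0,0,0,-1, 0,0,-0.54,0,0,0,-1, 0,0,-0.56,0,0,0,-1, 0,0,-0.575,0,0,0,-1, 0,0,-0.585,0,0,0,-1, 0,0,-0.585,0,0,0,-1, 0,0,-0.585,0,0,0,-1]'
```

```text
clock: 14.37
tcp_pos: [0.4498, 0.3547, 0.0318]
orientation: [0.001, -0.704, 0.71, -0.0]
wrist_force: [-0.1, 0.1, -0.7]
finger_gap: 0.0158
grip_force: 79.1
```

```bash
python3 -m jog '[0,0,-0.006,0,0,0,-1, 0,0,-0.006,0,0,0,-1]'; python3 -m jog '[0,0,0,0,0,0,-0.5, 0,0,0,0,0,0,-0.3, 0,0,0,0,0,0,0.2, 0,0,0,0,0,0,1, 0,0,0,0,0,0,1, 0,0,0,0,0,0,1, 0,0,0,0,0,0,1, 0,0,0,0,0,0,1]'; python3 -m jog '[0,0,0.2,0,0,0,1, 0,0,0.4,0,0,0,1, 0,0,0.6,0,0,0,1, 0,-0.3,0.8,0,0,0,1, 0,-0.6,0.8,0,0,0,1, 0,-0.9,0.8,0,0,0,1, 0,-0.9,0.8,0,0,0,1, 0,-0.9,0.8,0,0,0,1]'; python3 -m jog '[-0.3,-0.3,0,0,0,0,1, -0.3,-0.6,0,0,0,0,1, -0.3,-0.9,0,0,0,0,1, -0.3,-1,0,0,0,0,1, -0.3,-1,0,0,0,0,1, -0.3,-1,0,0,0,0,1]'; python3 - <<'E'
from lib import *
q,e=eyes.read_camera('top');p,_=eyes.read_camera('side')
save(np.hstack([q[180:340,30:190],p[130:290,220:380]]),'pics/c8.png')
W=cloud('top',e); h=cv2.cvtColor(q,cv2.COLOR_RGB2HSV)
w=np.zeros((480,640),bool); w[200:260,225:284]=1
m=biggest(w&(W[...,2]>.029)&(W[...,2]<.05)&(h[...,2]<150)); P=W[m]
print('bread xs',np.percentile(P[:,:2]@XS,[2,98]),'ys',np.percentile(P[:,:2]@YS,[2,98]),'z',np.percentile(P[:,2],[5,50,95]))
E
```

```text
clock: 14.53
tcp_pos: [0.4495, 0.3545, 0.0301]
orientation: [0.001, -0.704, 0.71, -0.0]
wrist_force: [0.4, 0.2, -1.9]
finger_gap: 0.0157
grip_force: 79.2
clock: 15.2
tcp_pos: [0.4491, 0.3543, 0.0295]
orientation: [-0.0, -0.704, 0.71, 0.0]
wrist_force: [-0.2, 0.1, -0.8]
finger_gap: 0.0853
grip_force: 0.0
clock: 15.87
tcp_pos: [0.4487, 0.1711, 0.1903]
orientation: [-0.0, -0.704, 0.711, -0.001]
wrist_force: [0.4, 0.1, 1.0]
finger_gap: 0.0852
grip_force: 0.0
clock: 16.37
tcp_pos: [0.3885, -0.0307, 0.1898]
orientation: [-0.001, -0.702, 0.712, -0.001]
wrist_force: [0.9, 0.2, 0.5]
finger_gap: 0.0853
grip_force: 0.0
bread xs [0.50947381 0.5953685 ] ys [0.24732497 0.33250984] z [0.03097471 0.03466837 0.03821451]
```

View pics/c8.png

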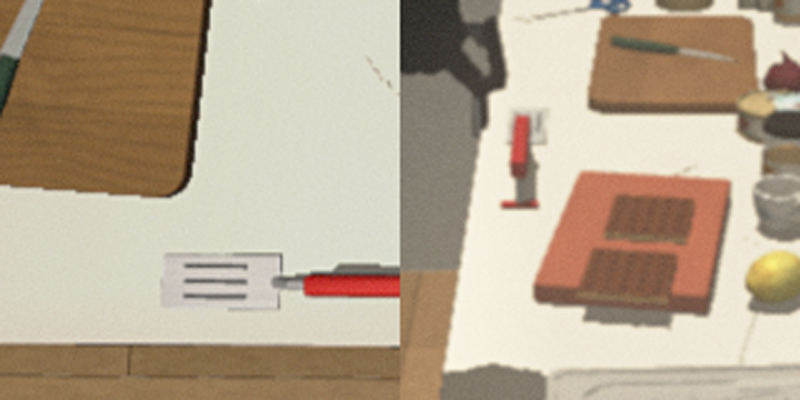

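The spatula stands flat on bare worktop (blade at crop (220,280)), off the stone. The turned bread lies flat within the stone, toasted side up.

```bash
python3 -c "
from workcell import env; print(env.hand_in())"
```

```text
the job is handed in; nothing more can be done
None
```

The job is handed in (about 16 s of robot time): the pale crispbread now lies toasted side up, flat and wholly on the stone, the other bread was left alone, and the spatula stands released on the bare worktop off the stone.

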